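# Fit a centrifuge rotor lid on its bayonet hub and hold it home

## Task

Bring the centrifuge's speed lever back to the green zero line, not over into the red brake marks, so that the drive cannot start. Then set the loose rotor lid on the rotor's hub with its two pins in the two slots, push it right down against the spring and, keeping it down, turn it a quarter turn clockwise seen from above. Finish holding it there, the blue knob still gripped and the lid still pressed right down so I can check the seal before the spring lifts it into its catch; leave everything else on the desk where it is.

Things in the scene. Friction and masses are not known exactly. Their poses are not given: they have to be found in the camera images.
- centrifuge: White bench centrifuge, fixed: round housing 220 mm across, rim 115 mm high, open bowl on top, clear cover standing open at the back (+x side, to 330 mm high), low console (63 mm high, 170 mm wide) on the -x side reaching 186 mm from the bowl's axis. Origin: on the desk under that axis; x points away from the robot at yaw 0. Place and yaw vary.
- speed_lever (a joint): Angle of the speed lever, rad, -0.7 to 0.7: steel rod with a black ball, on the console, swinging sideways. 0 is upright; positive leans to the centrifuge's -y side (the robot's right), the running speeds (white lines), where it starts. The green zero line is at -0.25, just past upright; the red brake marks begin at -0.55. It stays where it is left.
- lever_ball (a point): Centre of the speed lever's black ball, 20 mm across, 70 mm from the hinge axis. Moving it takes about 2 N.
- lever_hinge (a point): Point of the lever's hinge axis below the ball, 50 mm above the desk, 150 mm in front (-x) of the bowl's axis. The hinge axis is this point's x axis (= the centrifuge's). The lines are on a fixed black drum of 30 mm radius about it; the console's top is 13 mm above it.
- rotor_lid: Loose rotor lid, 0.13 to 0.25 kg, standing on the desk left of the centrifuge, knob up: grey metal disc 100 mm across, under it a steel plug 34 mm across, 21 mm long, with two pins. Origin: centre of the plug's lower end, z up; disc from 21 to 30 mm above it, round boss to 34, blue knob to 64. It and the label roll may have swapped places. A half turn makes no difference.
- lid_knob (a point): Middle of the lid's blue wing knob, on the lid's axis, 50 mm above the lid's origin. The knob is 46 mm long along the lid's x and 16 mm wide along its y: grip across the 16 mm.
- lid_pins (a point): On the lid's axis at the height of its two round pins, 6 mm above the plug's end. The pins are 7 mm thick, lie along the lid's +x and -x (as do the long way of the knob and the red lines on the disc); their tips are 24 mm from the axis.
- lid_seat (a point): Centre of the underside of the lid's disc, 21 mm above the lid's origin. It lies on hub_mouth when the lid is pressed fully home.
- hub_mouth (a point): Centre of the top face of the rotor's steel hub, 108 mm above the desk on the bowl's axis, z up. Ring 62 mm across, bore 37.6 mm. Its x axis points to one of two slot mouths, the other faces it (red dot beside each), about 11 mm wide. The rotor's angle varies; it is braked (2.5 N m). Tube caps stand round the hub, all below its top face.
- slot_end (a point): On the hub's axis 15 mm below its top face: the pins are at this height when the disc lies on the hub (fully home). They can turn only while at least 12.5 mm below the face (gap under the disc below 2.5 mm): clockwise seen from above, 90 degrees, stop at 98; the other way is blocked. Let go there, the spring lifts the lid 6 mm into a catch, not wanted here.
- hub_spring (a joint): How far the brass spring plate in the hub's bore is pressed down, m: 0 at rest (8 mm below the hub's face), 0.013 with the lid fully home, 0.007 with the lid lifted into the catch. The plug meets it when the disc is 13 mm above the hub; it pushes with about 4 N there and 15 N fully home.
- label_roll: White roll of labels lying flat, 68 mm across, 26 mm high, loose bystander. Origin: centre of its underside.
- stapler: Black stapler, 128 x 36 x 47 mm, loose bystander towards the back left. Origin: centre of its underside.
- spray_bottle: White spray bottle, 162 mm high, loose bystander on the right. Origin: centre of its underside.
- vial_0: Small brown vial, 22 mm across, 53 mm high, loose bystander at the far left. Origin: centre of its underside.
- vial_1: Second small brown vial beside it, the same size, loose bystander. Origin: centre of its underside.

How it is judged:
By the outcome, as a careful person would: the job done as asked, in the order asked, and still so for the second after the job is handed in, while the arm keeps its last pose, push and grip.
It also fails if it takes over 58 s, if anything falls off the work surface, if the arm or the gripper's body presses on something with over 40 N, if the wrist force passes 120 N, or if a joint passes its speed limit or range.

## Robot

A 6-joint arm with a two-finger parallel gripper is mounted at the origin on a cart in front of the work surface, level with it; the furniture and walls round the work are solid. World frame = base frame: x ahead of the robot, y to its left, z up, the work surface at z = 0. Lengths are in m, angles in rad, forces in N, time in s.
With the tool pointing down it reaches from about 0.325 to 0.775 m from the base axis. Payload 5.5 kg.
Tool frame: the origin (TCP) lies between the finger pads; the fingertips stand 19 mm ahead of it and the grasp point (between the pads) is the TCP; z points along the fingers, y is the line along which they close (so a half turn about z gives the same grasp; the last joint's range is limited). The gripper opens to 88 mm and grips with 3 to 60 N. Pads are 20 mm wide; open, the fingers measure 115 mm over their backs; the gripper's body (75 mm by 178 mm) begins 61 mm behind the grasp point.
Start: joints at [1.063, 0.091, 1.231, -0, 1.82, -0.057], TCP at [0.261, 0.54, 0.242] pointing down, gripper open.
Joint ranges: [-2.87, 2.87], [-0.86, 2.18], [0.17, 2.46], [-1.51, 4.65], [0.06, 2.69], [-2.65, 2.65]. Speed limits (rad/s): [2.57, 2.57, 3.01, 3.14, 3.14, 3.14].

## Interface

Orientations are given as [roll, pitch, yaw] about the fixed x, y, z axes, in that order (R = Rz(yaw) Ry(pitch) Rx(roll)).
In Python, from cell import robot, viewer gives the robot as it stands. The module is installed in compiled form; this text tells all that it offers.
- The arm moves only by the shell command python3 -m inch 'ROWS'. ROWS is JSON, a list of rows, each an object of numbers: "dx", "dy", "dz": the shift along the tool's x, y, z in m; "wx", "wy", "wz": the turn, a rotation vector about the tool's x, y, z in units of 6 degrees (1.0 is 6 degrees); "jaw": the opening, from -1 (shut) to 1 (fully open). In form: [{"dx": .., "dy": .., "dz": .., "wx": .., "wy": .., "wz": .., "jaw": ..}, ...]. A call has exactly 10 rows; each row is the pose to reach, as a shift and turn from the pose commanded when the call began, along the tool's axes at that moment; what a row does not reach only later rows make up. A row lasts 1/12 s, in which the tool goes at most 41.7 mm and 7.16 degrees, less where a joint would pass 70% of its speed; a pose out of reach is approached as far as the arm can. A call with a gripper value outside its range is refused whole. The fingers move at their own pace and stop on an object; the grip force is fixed at half the most. Time passes only in rows, so rows that repeat a pose let the fingers close, or fill a call up. It gives the time, the measured TCP pose, the force, the opening and the grip force at its end, in the units of the state.
- robot.sense(): the state, without advancing time (a new reading comes with each control period).
- viewer.capture(name): name is "side" or "top" or "wrist"; returns the picture (420x560x3 uint8, red, green, blue); there is no depth.
- viewer.camera_info(name): a dict with "K" (3x3 intrinsics, pixels), "distortion" ([k1, k2, p1, p2, k3] as OpenCV has them; the pictures are not rectified), "rvec" (rotation vector, rad) and "tvec" (3), from world to camera coordinates, as OpenCV has them; the wrist camera has in their place "hand_eye" (4x4, takes a point from camera to tool coordinates, whose origin is the TCP and whose axes are the flange's). Camera axes: x right, y down, z forward; pixel columns grow to the right and rows downward; lengths in m; the calibration is good to about 2 mm. A picture is of the moment at which its call begins: read the wrist's pose just before it. camera_info takes no time and is no camera call.
- robot.job_done(): hands the job in; it is judged then, once.
The state is a dict: "time": time; "qpos": joint angles; "joint_velocities": joint speeds; "tau": joint torques, N m; "tcp_pos": TCP position; "ee_rot": TCP orientation; "contact_force": force on the tool from outside, world axes, zero at the start; "ft_torque": the same for the moment, N m; "width": finger opening in m; "finger_force": force on a finger pad.
Only numpy, scipy, OpenCV 4.12 (cv2) and the standard library are available. Lean on these libraries where they do the work, as an engineer would, in place of code of your own. Each camera call takes 0.05 s, during which the arm holds its last target. There are 200 camera calls.

## Working session

There is one attempt and no reset: what is moved stays moved. The work goes in short steps, Python scripts to look and compute and a shell command to move; the robot and the scene stay as the last step left them, time stands still between calls to the robot, and variables do not carry over. Pictures are saved under pics/ and viewed, at most 10 in all, crops included, and the job is handed in when it is done.

```bash
mkdir -p pics
cat > h.py <<'E'
import numpy as np, cv2
from scipy.spatial.transform import Rotation as R
from cell import robot, viewer
def cam(name, st=None):
    i=viewer.camera_info(name); K=np.array(i["K"],float); d=np.array(i["distortion"],float)
    if "hand_eye" in i:
        st=st or robot.sense(); T=np.eye(4); T[:3,:3]=R.from_euler('xyz',st["ee_rot"]).as_matrix(); T[:3,3]=st["tcp_pos"]
        W=np.linalg.inv(T@np.array(i["hand_eye"]))
    else:
        W=np.eye(4); W[:3,:3]=cv2.Rodrigues(np.array(i["rvec"],float))[0]; W[:3,3]=np.ravel(i["tvec"])
    return K,d,W
def ray(c,uv):
    K,d,W=c; n=cv2.undistortPoints(np.array(uv,float).reshape(-1,1,2),K,d).reshape(-1,2)
    D=np.c_[n,np.ones(len(n))]@W[:3,:3]; o=-W[:3,:3].T@W[:3,3]
    return o,D
def onz(c,uv,z):
    o,D=ray(c,uv); return o+D*((z-o[2])/D[:,2])[:,None]
def proj(c,P):
    K,d,W=c; return cv2.projectPoints(np.array(P,float).reshape(-1,1,3),cv2.Rodrigues(W[:3,:3])[0],W[:3,3],K,d)[0].reshape(-1,2)
def tri(c1,u1,c2,u2):
    o1,d1=ray(c1,u1);o2,d2=ray(c2,u2);d1=d1[0];d2=d2[0]
    s=np.linalg.lstsq(np.c_[d1,-d2],o2-o1,rcond=None)[0]; a=o1+s[0]*d1;b=o2+s[1]*d2
    return (a+b)/2,np.linalg.norm(a-b)
def snap(name,fn):
    st=robot.sense(); im=viewer.capture(name); cv2.imwrite('pics/'+fn,im[:,:,::-1]); return im,cam(name,st)
E
python3 - <<'E'
from h import *
for n in("side","top"):
    im,c=snap(n,n+"0.png"); print(n,-c[2][:3,:3].T@c[2][:3,3])
a=[cv2.imread(f'pics/{n}0.png') for n in("top","side")]
print({k:np.round(v,3).tolist() if hasattr(v,'__len__') else v for k,v in robot.sense().items()})
E
```

```text
side [0.18670612 1.08404783 0.66164063]
top [0.4549934  0.07998158 1.77814379]
{'time': 0.1, 'qpos': [1.063, 0.092, 1.232, 0.0, 1.82, -0.057], 'joint_velocities': [0.0, -0.002, -0.003, -0.001, 0.0, 0.003], 'tau': [0.002, -44.786, -40.757, 0.07, 0.029, -0.0], 'tcp_pos': [0.261, 0.54, 0.241], 'ee_rot': [-3.14, -0.0, 2.691], 'contact_force': [-0.476, -0.883, 0.292], 'ft_torque': [0.027, 0.011, -0.037], 'finger_force': 0.0, 'width': 0.08787129318565753}
```

View pics/top0.png

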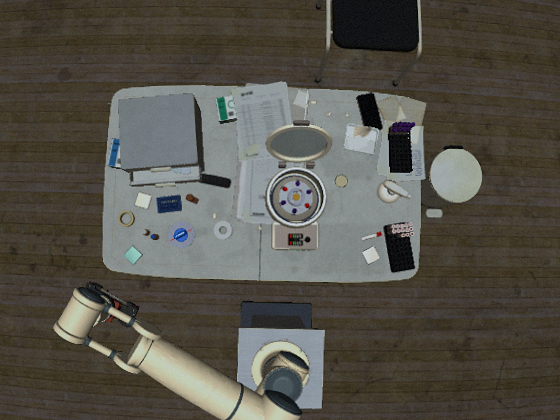

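View pics/side0.png

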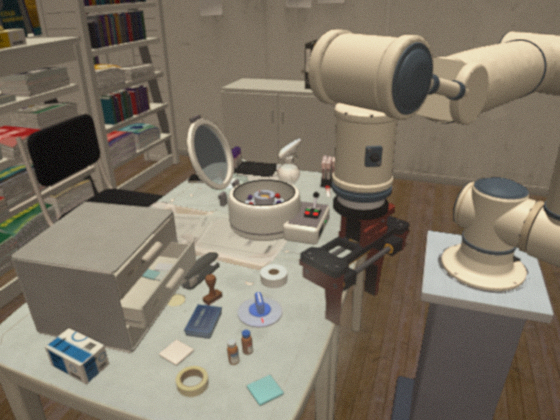

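The top view shows the lid at about (181,236), the roll at (223,230), the bowl centred at (297,197) and the console at (296,237). The side view agrees: lid at (260,310), console at (310,220). Next I'll take rough positions and an enlarged crop.

Run:
```python
from h import *
im=cv2.imread('pics/top0.png'); c=cam("top")
hsv=cv2.cvtColor(im,cv2.COLOR_BGR2HSV)
def blobs(m,lo,hi,off=(0,0)):
    n,l,s,ce=cv2.connectedComponentsWithStats(m.astype(np.uint8)); return [(s[i,4],ce[i]) for i in range(1,n) if lo<=s[i,4]<=hi]
m=cv2.inRange(hsv,(100,120,80),(130,255,255)); m[:, :165]=0; m[:,200:]=0; m[:215]=0;m[255:]=0
for a,p in blobs(m,5,900): print('blue',a,p,onz(c,[p],.05))
for n,p,z in(('bowl',(297,197),.115),('roll',(223,230),.026),('console',(296,237),.063),('ball',(304,240),.115),('stap',(215,181),.047)): print(n,onz(c,[p],z).round(3))
def up(b,s): 
    x0,x1,y0,y1=b; return cv2.resize(im[y0:y1,x0:x1],None,fx=s,fy=s,interpolation=cv2.INTER_CUBIC)
A=up((262,332,160,255),6); B=up((150,190+20,210,260),5); B=cv2.copyMakeBorder(B,0,A.shape[0]-B.shape[0],0,0,cv2.BORDER_CONSTANT)
cv2.imwrite('pics/crop1.png',np.hstack([B,A])); print(A.shape,B.shape)
```

```text
blue 132 [180.46969697 234.5       ] [[0.48698008 0.37350181 0.05      ]]
bowl [[ 0.628 -0.039  0.115]]
roll [[0.509 0.222 0.026]]
console [[ 0.49  -0.043  0.063]]
ball [[ 0.479 -0.067  0.115]]
stap [[0.685 0.256 0.047]]
(570, 420, 3) (570, 300, 3)
```

View pics/crop1.png

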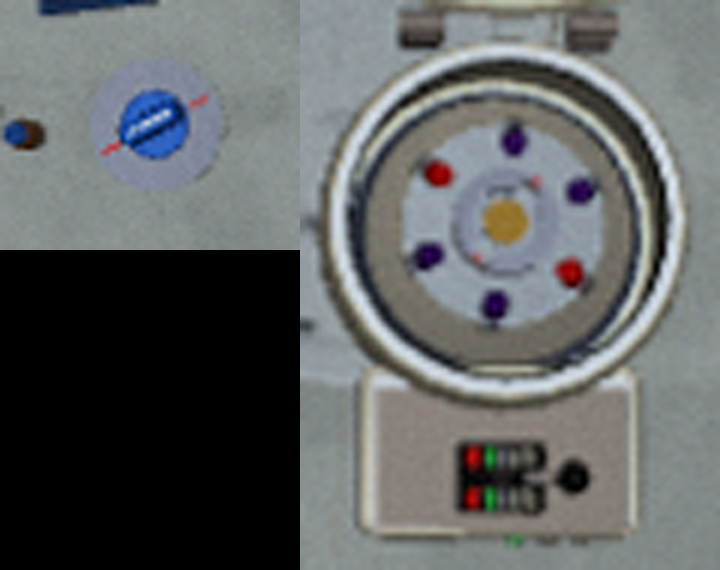

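The enlarged crop shows the lid's red line from (102,153) to (208,97), which puts its x at about 118°. It also shows the hub at (506,221) with red dots at (536,182) and (478,260), the ball at (573,478), and green drum marks at x≈490. I'll move over the console and look with the wrist camera.

```bash
cat >> h.py <<'E'
def rel(p,yaw_deg=None):
    st=robot.sense(); M=R.from_euler('xyz',st["ee_rot"])
    d=M.inv().apply(np.array(p)-st["tcp_pos"]); y=yaw_deg if yaw_deg is not None else np.degrees(st["ee_rot"][2])
    T=R.from_euler('xyz',[np.pi,0,np.radians(y)]); w=np.degrees((M.inv()*T).as_rotvec())/6
    print('rel d',d.round(4),'w',w.round(3),'tcp',np.round(st["tcp_pos"],4),'rot',np.degrees(st["ee_rot"]).round(2),'q6',round(st["qpos"][5],2),'t',round(st["time"],2))
E
python3 - <<'E'
from h import *
print(np.round(viewer.camera_info("wrist")["hand_eye"],3).tolist(), np.round(viewer.camera_info("wrist")["K"],1).tolist())
c=cam("top")
print(onz(c,[(307.5,239.7)],.11),onz(c,[(301.3,190.3),(291.7,203.3),(296.3,196.8)],.108))
rel((.46,-.04,.34),180)
E
```

```text
[[0.001, -0.963, -0.269, 0.073], [1.0, 0.001, -0.0, 0.002], [0.0, -0.269, 0.963, -0.142], [0.0, 0.0, 0.0, 1.0]] [[304.4, 0.0, 281.7], [0.0, 304.4, 209.6], [0.0, 0.0, 1.0]]
[[ 0.48054687 -0.0798924   0.11      ]] [[ 0.65313279 -0.05445153  0.108     ]
 [ 0.60633351 -0.02178804  0.108     ]
 [ 0.62967614 -0.03738948  0.108     ]]
rel d [-0.4315 -0.4356 -0.0987] w [-0.016 -0.005 -4.304] tcp [0.2613 0.5399 0.2406] rot [-1.7990e+02 -1.0000e-02  1.5418e+02] q6 -0.06 t 0.1
```

```bash
python3 -m inch '[{"dx":-0.04,"dy":-0.04,"dz":-0.03,"wz":-1},{"dx":-0.43,"dy":-0.43,"dz":-0.08,"wz":-4.3},{"dx":-0.43,"dy":-0.43,"dz":-0.08,"wz":-4.3},{"dx":-0.43,"dy":-0.43,"dz":-0.08,"wz":-4.3},{"dx":-0.43,"dy":-0.43,"dz":-0.08,"wz":-4.3},{"dx":-0.43,"dy":-0.43,"dz":-0.08,"wz":-4.3},{"dx":-0.43,"dy":-0.43,"dz":-0.08,"wz":-4.3},{"dx":-0.43,"dy":-0.43,"dz":-0.08,"wz":-4.3},{"dx":-0.43,"dy":-0.43,"dz":-0.08,"wz":-4.3},{"dx":-0.43,"dy":-0.43,"dz":-0.08,"wz":-4.3}]'; python3 -c "
from h import *
rel((.51,-.05,.28),180)"
```

```text
rel d [-0.4808 -0.4227 -0.0387] w [-0.016 -0.005 -4.304] tcp [0.2613 0.5399 0.2406] rot [-1.7990e+02 -1.0000e-02  1.5418e+02] q6 -0.06 t 0.1$[0]: bad value
```

```bash
python3 -m inch '[{"dx":-0.04,"dy":-0.04,"dz":-0.03,"wx":0,"wy":0,"wz":-1,"jaw":1},{"dx":-0.43,"dy":-0.43,"dz":-0.08,"wx":0,"wy":0,"wz":-4.3,"jaw":1},{"dx":-0.43,"dy":-0.43,"dz":-0.08,"wx":0,"wy":0,"wz":-4.3,"jaw":1},{"dx":-0.43,"dy":-0.43,"dz":-0.08,"wx":0,"wy":0,"wz":-4.3,"jaw":1},{"dx":-0.43,"dy":-0.43,"dz":-0.08,"wx":0,"wy":0,"wz":-4.3,"jaw":1},{"dx":-0.43,"dy":-0.43,"dz":-0.08,"wx":0,"wy":0,"wz":-4.3,"jaw":1},{"dx":-0.43,"dy":-0.43,"dz":-0.08,"wx":0,"wy":0,"wz":-4.3,"jaw":1},{"dx":-0.43,"dy":-0.43,"dz":-0.08,"wx":0,"wy":0,"wz":-4.3,"jaw":1},{"dx":-0.43,"dy":-0.43,"dz":-0.08,"wx":0,"wy":0,"wz":-4.3,"jaw":1},{"dx":-0.43,"dy":-0.43,"dz":-0.08,"wx":0,"wy":0,"wz":-4.3,"jaw":1}]'; python3 -c "
from h import *
rel((.51,-.05,.28),180)"
```

```text
time: 0.93
tcp_pos: [0.3955, 0.1526, 0.3005]
ee_rot: [-3.142, -0.0, 3.141]
contact_force: [0.9, 0.6, -0.1]
width: 0.0879
finger_force: 0.0
rel d [-0.1146 -0.2025  0.0205] w [-0.    -0.    -0.001] tcp [0.3955 0.1526 0.3005] rot [-180.     -0.    179.99] q6 -1.28 t 0.93
```

```bash
python3 -m inch '[{"dx":-0.115,"dy":-0.2,"dz":0.02,"wx":0,"wy":0,"wz":0,"jaw":1},{"dx":-0.115,"dy":-0.2,"dz":0.02,"wx":0,"wy":0,"wz":0,"jaw":1},{"dx":-0.115,"dy":-0.2,"dz":0.02,"wx":0,"wy":0,"wz":0,"jaw":1},{"dx":-0.115,"dy":-0.2,"dz":0.02,"wx":0,"wy":0,"wz":0,"jaw":1},{"dx":-0.115,"dy":-0.2,"dz":0.02,"wx":0,"wy":0,"wz":0,"jaw":1},{"dx":-0.115,"dy":-0.2,"dz":0.02,"wx":0,"wy":0,"wz":0,"jaw":1},{"dx":-0.115,"dy":-0.2,"dz":0.02,"wx":0,"wy":0,"wz":0,"jaw":1},{"dx":-0.115,"dy":-0.2,"dz":0.02,"wx":0,"wy":0,"wz":0,"jaw":1},{"dx":-0.115,"dy":-0.2,"dz":0.02,"wx":0,"wy":0,"wz":0,"jaw":1},{"dx":-0.115,"dy":-0.2,"dz":0.02,"wx":0,"wy":0,"wz":0,"jaw":1}]'; python3 -c "
from h import *
rel((.51,-.05,.28),180)
im,c=snap('wrist','w1.png')
print(proj(c,[(.48,-.08,.11),(.63,-.037,.108)]))"
```

```text
time: 1.77
tcp_pos: [0.5101, -0.0444, 0.2809]
ee_rot: [3.141, 0.001, -3.141]
contact_force: [0.3, -0.7, 0.3]
width: 0.088
finger_force: 0.0
rel d [ 0.0001 -0.0056  0.0009] w [0.003 0.005 0.01 ] tcp [ 0.5101 -0.0444  0.2809] rot [ 1.7998e+02  3.0000e-02 -1.7994e+02] q6 -1.73 t 1.77
[[245.84764244 167.64055965]
 [286.68756016 295.6949908 ]]
```

View pics/w1.png

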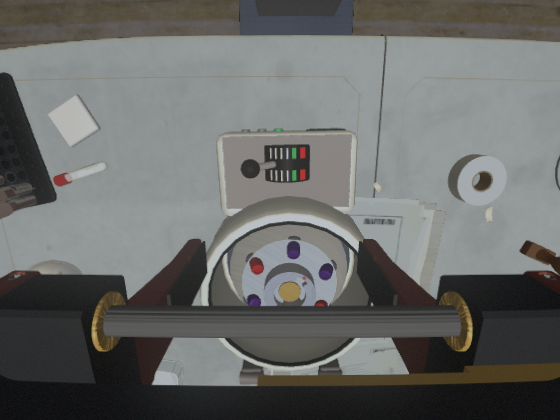

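The wrist view shows the ball at (251,169), the green lines near (294,160), the red ones near (303,160) and the hub brass at (290,291). I'll measure those now.

Run:
```python
from h import *
from scipy.optimize import brentq
im=cv2.imread('pics/w1.png'); hsv=cv2.cvtColor(im,cv2.COLOR_BGR2HSV); c=cam("wrist")
def bl(m,roi,lo=3):
    x0,x1,y0,y1=roi; k=np.zeros_like(m); k[y0:y1,x0:x1]=m[y0:y1,x0:x1]
    n,l,s,ce=cv2.connectedComponentsWithStats(k); return [(s[i,4],ce[i]) for i in range(1,n) if s[i,4]>=lo]
g=bl(cv2.inRange(hsv,(45,100,60),(80,255,255)),(265,315,140,185)); print('green',g)
r=bl(cv2.inRange(hsv,(0,130,80),(8,255,255))|cv2.inRange(hsv,(172,130,80),(180,255,255)),(265,315,140,185)); print('red',r)
b=bl(cv2.inRange(im,(0,0,0),(45,45,45)),(236,262,155,182),60); print('ball',b)
h=bl(cv2.inRange(hsv,(15,100,80),(28,255,255)),(272,310,275,302),30); print('brass',h)
gp=np.array([onz(c,[p],.079)[0] for a,p in g]); print('green pts',gp.round(4))
G=gp.mean(0); hub=onz(c,[h[0][1]],.1)[0]; print('hub',hub)
d=hub-G
# yaw from hinge->axis, green offset 7.4mm to +y
yaw=np.arctan2(d[1]+.0074,d[0]); print('yaw',np.degrees(yaw), np.hypot(d[0],d[1]))
hy=G[1]-.0074
def f(t): 
    P=onz(c,[b[0][1]],.05+.07*np.cos(t))[0]; return P[1]-(hy-.07*np.sin(t))
t=brentq(f,0,.75); P=onz(c,[b[0][1]],.05+.07*np.cos(t))[0]; print('theta',t,'ball',P,'hinge y',hy)
rel((P[0],P[1],.2),180)
```

```text
green [(np.int32(44), array([293.5, 153. ])), (np.int32(47), array([293.65957447, 175.12765957]))]
red [(np.int32(65), array([302.4       , 152.09230769])), (np.int32(63), array([302.46031746, 174.07936508]))]
ball []
brass [(np.int32(321), array([289.37071651, 291.05919003]))]
green pts [[ 0.4679 -0.0299  0.079 ]
 [ 0.4928 -0.0294  0.079 ]]
hub [ 0.62881564 -0.03358906  0.1       ]
yaw 1.3374384923146558 0.1485096603160194Traceback (most recent call last):
  File "<stdin>", line 19, in <module>
    r = _zeros._brentq(f, a, b, xtol, rtol, maxiter, args, full_output, disp)
    fx = f(x, *args)
  File "<stdin>", line 18, in f
IndexError: list index out of range
```

Run:
```python
from h import *
from scipy.optimize import brentq
im=cv2.imread('pics/w1.png'); c=cam("wrist"); g=im[150:188,232:266].max(2)
m=(g<90).astype(np.uint8); m=cv2.morphologyEx(m,cv2.MORPH_OPEN,np.ones((7,7),np.uint8))
n,l,s,ce=cv2.connectedComponentsWithStats(m); print(s[1:],ce[1:]+[232,150])
p=ce[1]+[232,150]; hy=-.0371
def f(t): return onz(c,[p],.05+.07*np.cos(t))[0][1]-(hy-.07*np.sin(t))
t=brentq(f,0,.85); P=onz(c,[p],.05+.07*np.cos(t))[0]; print('theta',t,'ball',P)
rel((P[0],P[1],.2),180)
```

```text
[[  9  10  18  18 278]] [[249.75899281 168.35971223]]
theta 0.5920870654095584 ball [ 0.48112153 -0.07616658  0.10808444]
rel d [ 0.0291 -0.0318  0.0811] w [0.001 0.009 0.013] tcp [ 0.5101 -0.0444  0.2811] rot [ 1.7999e+02  5.0000e-02 -1.7992e+02] q6 -1.73 t 1.82
```

```bash
python3 -m inch '[{"dx":0.029,"dy":-0.032,"dz":0.04,"wx":0,"wy":0,"wz":0,"jaw":1},{"dx":0.029,"dy":-0.032,"dz":0.08,"wx":0,"wy":0,"wz":0,"jaw":1},{"dx":0.029,"dy":-0.032,"dz":0.12,"wx":0,"wy":0,"wz":0,"jaw":1},{"dx":0.029,"dy":-0.032,"dz":0.15,"wx":0,"wy":0,"wz":0,"jaw":1},{"dx":0.029,"dy":-0.032,"dz":0.171,"wx":0,"wy":0,"wz":0,"jaw":1},{"dx":0.029,"dy":-0.032,"dz":0.171,"wx":0,"wy":0,"wz":0,"jaw":0},{"dx":0.029,"dy":-0.032,"dz":0.171,"wx":0,"wy":0,"wz":0,"jaw":-0.3},{"dx":0.029,"dy":-0.032,"dz":0.171,"wx":0,"wy":0,"wz":0,"jaw":-1},{"dx":0.029,"dy":-0.032,"dz":0.171,"wx":0,"wy":0,"wz":0,"jaw":-1},{"dx":0.029,"dy":-0.032,"dz":0.171,"wx":0,"wy":0,"wz":0,"jaw":-1}]'; python3 -c "
from h import *
rel((.481,-.02,.118),180)"
```

```text
time: 2.65
tcp_pos: [0.4827, -0.0776, 0.1121]
ee_rot: [-3.141, 0.004, 3.142]
contact_force: [0.7, 0.3, 0.6]
width: 0.0579
finger_force: 0.0
rel d [ 0.0016  0.0576 -0.0059] w [-0.01   0.039 -0.001] tcp [ 0.4827 -0.0776  0.1121] rot [-179.94    0.24  180.  ] q6 -1.8 t 2.65
```

Fingers are still closing; continue.

```bash
python3 -m inch '[{"dx":0,"dy":0,"dz":0,"wx":0,"wy":0,"wz":0,"jaw":-1},{"dx":0,"dy":0,"dz":0,"wx":0,"wy":0,"wz":0,"jaw":-1},{"dx":0,"dy":0,"dz":0,"wx":0,"wy":0,"wz":0,"jaw":-1},{"dx":0,"dy":0,"dz":0,"wx":0,"wy":0,"wz":0,"jaw":-1},{"dx":0,"dy":0,"dz":0,"wx":0,"wy":0,"wz":0,"jaw":-1},{"dx":0,"dy":0,"dz":0,"wx":0,"wy":0,"wz":0,"jaw":-1},{"dx":0,"dy":0,"dz":0,"wx":0,"wy":0,"wz":0,"jaw":-1},{"dx":0,"dy":0,"dz":0,"wx":0,"wy":0,"wz":0,"jaw":-1},{"dx":0,"dy":0,"dz":0,"wx":0,"wy":0,"wz":0,"jaw":-1},{"dx":0,"dy":0,"dz":0,"wx":0,"wy":0,"wz":0,"jaw":-1}]'; python3 -c "
from h import *
rel((.481,-.02,.118),180)"
```

```text
time: 3.48
tcp_pos: [0.4815, -0.0768, 0.1104]
ee_rot: [3.14, 0.001, 3.141]
contact_force: [-2.3, 3.2, 5.5]
width: 0.0223
finger_force: 29.1
rel d [ 0.0005  0.0568 -0.0075] w [ 0.016  0.007 -0.002] tcp [ 0.4815 -0.0768  0.1104] rot [1.7991e+02 4.0000e-02 1.7999e+02] q6 -1.8 t 3.48
```

```bash
python3 -m inch '[{"dx":0,"dy":0.006,"dz":-0.004,"wx":0,"wy":0,"wz":0,"jaw":-1},{"dx":0,"dy":0.012,"dz":-0.0065,"wx":0,"wy":0,"wz":0,"jaw":-1},{"dx":0,"dy":0.025,"dz":-0.0105,"wx":0,"wy":0,"wz":0,"jaw":-1},{"dx":0,"dy":0.032,"dz":-0.0115,"wx":0,"wy":0,"wz":0,"jaw":-1},{"dx":0,"dy":0.039,"dz":-0.012,"wx":0,"wy":0,"wz":0,"jaw":-1},{"dx":0,"dy":0.047,"dz":-0.0115,"wx":0,"wy":0,"wz":0,"jaw":-1},{"dx":0,"dy":0.052,"dz":-0.0105,"wx":0,"wy":0,"wz":0,"jaw":-1},{"dx":0,"dy":0.0565,"dz":-0.0097,"wx":0,"wy":0,"wz":0,"jaw":-1},{"dx":0,"dy":0.0565,"dz":-0.0097,"wx":0,"wy":0,"wz":0,"jaw":-1},{"dx":0,"dy":0.0565,"dz":-0.0097,"wx":0,"wy":0,"wz":0,"jaw":-1}]'
python3 - <<'E'
from h import *
rel((.481,-.02,.118),180)
im,c=snap('wrist','w2.png')
cv2.imwrite('pics/w2c.png',cv2.resize(im[60:330,180:400,::-1],None,fx=2.2,fy=2.2,interpolation=cv2.INTER_CUBIC))
E
```

```text
time: 4.32
tcp_pos: [0.4826, -0.0222, 0.1209]
ee_rot: [-3.139, 0.004, 3.141]
contact_force: [1.0, -2.3, 5.1]
width: 0.018
finger_force: 30.0
rel d [0.0016 0.0022 0.0029] w [-0.029  0.038 -0.01 ] tcp [ 0.4826 -0.0222  0.1209] rot [-179.83    0.23  179.94] q6 -1.68 t 4.32
```

View pics/w2c.png

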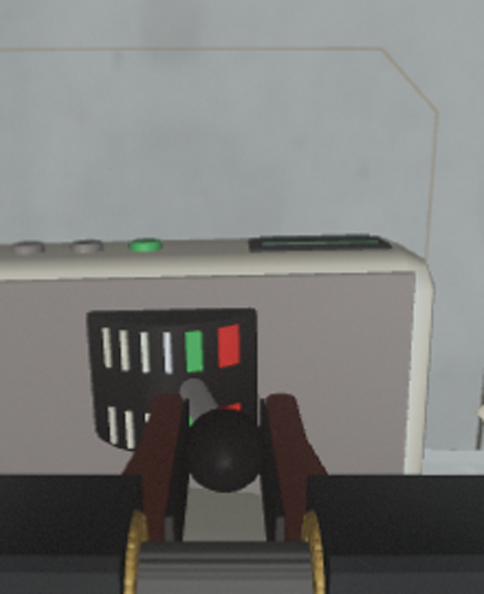

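The lever's rod leaves the drum at about (193,385), in line with the green marks at (193,350) and clear of the red at (228,345). I'll release, rise and measure the angle.

```bash
python3 -m inch '[{"dx":0,"dy":0,"dz":0,"wx":0,"wy":0,"wz":0,"jaw":-0.4},{"dx":0,"dy":0,"dz":0,"wx":0,"wy":0,"wz":0,"jaw":0},{"dx":0,"dy":0,"dz":0,"wx":0,"wy":0,"wz":0,"jaw":0.2},{"dx":0,"dy":0,"dz":0,"wx":0,"wy":0,"wz":0,"jaw":0.2},{"dx":0,"dy":0,"dz":0,"wx":0,"wy":0,"wz":0,"jaw":0.2},{"dx":0,"dy":0,"dz":-0.03,"wx":0,"wy":0,"wz":0,"jaw":0.2},{"dx":0,"dy":0,"dz":-0.07,"wx":0,"wy":0,"wz":0,"jaw":0.2},{"dx":0,"dy":0,"dz":-0.11,"wx":0,"wy":0,"wz":0,"jaw":0.2},{"dx":0,"dy":0,"dz":-0.15,"wx":0,"wy":0,"wz":0,"jaw":0.2},{"dx":0,"dy":0,"dz":-0.16,"wx":0,"wy":0,"wz":0,"jaw":0.2}]'
python3 - <<'E'
from h import *
from scipy.optimize import brentq
rel((.56,-.03,.28),180)
im,c=snap('wrist','w3.png'); im=im[:,:,::-1].copy(); hsv=cv2.cvtColor(im,cv2.COLOR_BGR2HSV)
pb=proj(c,[(.481,-.02,.118)])[0]; x,y=pb.astype(int); print(pb)
def bl(m,lo):
    n,l,s,ce=cv2.connectedComponentsWithStats(m); return [(s[i,4],ce[i].round(1)) for i in range(1,n) if s[i,4]>=lo]
g=cv2.inRange(hsv,(45,100,60),(80,255,255)); k=np.zeros_like(g); k[y-40:y+40,x-40:x+40]=g[y-40:y+40,x-40:x+40]; gs=bl(k,8)
print([(a,p,onz(c,[p],.079)[0].round(4)) for a,p in gs])
b=np.ascontiguousarray(cv2.inRange(im.max(2),0,90)); k[:]=0; k[y-25:y+25,x-25:x+25]=b[y-25:y+25,x-25:x+25]; k=cv2.morphologyEx(k,cv2.MORPH_OPEN,np.ones((9,9),np.uint8)); print(bl(k,50), onz(c,[bl(k,50)[0][1]],.118))
cv2.imwrite('pics/w3c.png',cv2.resize(im[y-60:y+120,x-80:x+80],None,fx=3.2,fy=3.2,interpolation=cv2.INTER_CUBIC))
E
```

```text
time: 5.2
tcp_pos: [0.4824, -0.0212, 0.2864]
ee_rot: [-3.14, 0.009, 3.141]
contact_force: [-0.3, -0.5, 0.8]
width: 0.0526
finger_force: 0.0
rel d [-0.0775 -0.0088  0.0072] w [-0.011  0.091 -0.004] tcp [ 0.4824 -0.0212  0.2864] rot [-179.94    0.54  179.97] q6 -1.68 t 5.2
[281.71902532 193.96504102]
[(np.int32(44), array([273.5, 175. ]), array([ 0.4677, -0.0295,  0.079 ])), (np.int32(8), array([272.9, 199.8]), array([ 0.4972, -0.0305,  0.079 ]))]
[(np.int32(540), array([275.3, 189.3]))] [[ 0.47602586 -0.02667608  0.118     ]]
```

View pics/w3c.png

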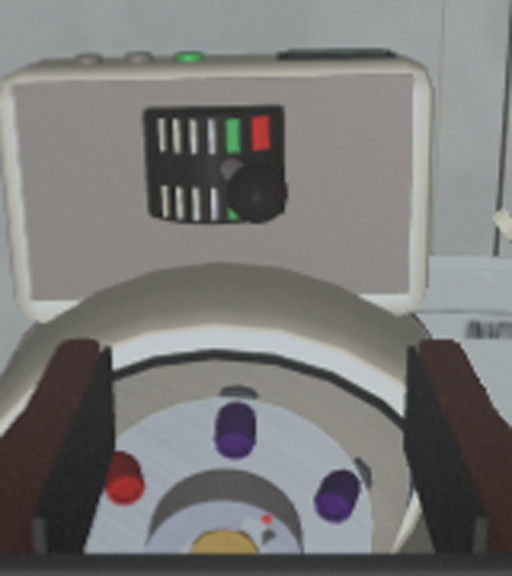

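The ball is at crop (257,192), which is (281,193) in the picture and within half a pixel of the -0.25 target. The rod stands between the green marks, at about -0.24. Next a close look at the hub.

```bash
python3 -m inch '[{"dx":-0.04,"dy":-0.01,"dz":0.0,"wx":0,"wy":0,"wz":0,"jaw":1},{"dx":-0.08,"dy":-0.015,"dz":0.0,"wx":0,"wy":0,"wz":0,"jaw":1},{"dx":-0.12,"dy":-0.015,"dz":0.0,"wx":0,"wy":0,"wz":0,"jaw":1},{"dx":-0.14,"dy":-0.015,"dz":0.02,"wx":0,"wy":0,"wz":0,"jaw":1},{"dx":-0.14,"dy":-0.015,"dz":0.03,"wx":0,"wy":0,"wz":0,"jaw":1},{"dx":-0.14,"dy":-0.015,"dz":0.03,"wx":0,"wy":0,"wz":0,"jaw":1},{"dx":-0.14,"dy":-0.015,"dz":0.03,"wx":0,"wy":0,"wz":0,"jaw":1},{"dx":-0.14,"dy":-0.015,"dz":0.03,"wx":0,"wy":0,"wz":0,"jaw":1},{"dx":-0.14,"dy":-0.015,"dz":0.03,"wx":0,"wy":0,"wz":0,"jaw":1},{"dx":-0.14,"dy":-0.015,"dz":0.03,"wx":0,"wy":0,"wz":0,"jaw":1}]'
python3 - <<'E'
from h import *
rel((.487,.3735,.2),118)
im,c=snap('wrist','w4.png'); im=im[:,:,::-1].copy(); hsv=cv2.cvtColor(im,cv2.COLOR_BGR2HSV)
x,y=proj(c,[(.629,-.035,.108)])[0].astype(int); print(x,y)
def bl(m,lo,hi):
    n,l,s,ce=cv2.connectedComponentsWithStats(m); return [(s[i,4],ce[i].round(1)) for i in range(1,n) if lo<=s[i,4]<=hi]
def roi(m,r): k=np.zeros_like(m); k[y-r:y+r,x-r:x+r]=m[y-r:y+r,x-r:x+r]; return k
print('red',[(a,p,onz(c,[p],.108)[0].round(4)) for a,p in bl(roi(cv2.inRange(hsv,(0,120,80),(8,255,255))|cv2.inRange(hsv,(172,120,80),(180,255,255)),60),4,400)])
print('brass',[(a,p,onz(c,[p],.1)[0].round(4)) for a,p in bl(roi(cv2.inRange(hsv,(15,100,80),(28,255,255)),40),100,9000)])
cv2.imwrite('pics/w4c.png',cv2.resize(im[y-60:y+60,x-70:x+70],None,fx=5,fy=5,interpolation=cv2.INTER_CUBIC)); print(x-70,y-60)
E
```

```text
time: 6.08
tcp_pos: [0.6211, -0.0361, 0.2512]
ee_rot: [-3.141, 0.003, 3.141]
contact_force: [0.8, 0.9, -0.3]
width: 0.0877
finger_force: 0.0
rel d [0.1345 0.4096 0.0507] w [ 0.012  0.028 10.328] tcp [ 0.6211 -0.0361  0.2512] rot [-1.7998e+02  1.7000e-01  1.7997e+02] q6 -1.68 t 6.08
281 210
red [(np.int32(185), array([243.6, 180.1]), array([ 0.5994, -0.071 ,  0.108 ])), (np.int32(9), array([300., 188.]), array([ 0.607 , -0.0174,  0.108 ])), (np.int32(156), array([319.7, 231.8]), array([0.6514, 0.0029, 0.108 ])), (np.int32(7), array([266. , 233.7]), array([ 0.6534, -0.0505,  0.108 ]))]
brass [(np.int32(485), array([282.9, 208.4]), array([ 0.6294, -0.0337,  0.1   ]))]
211 150
```

View pics/w4c.png

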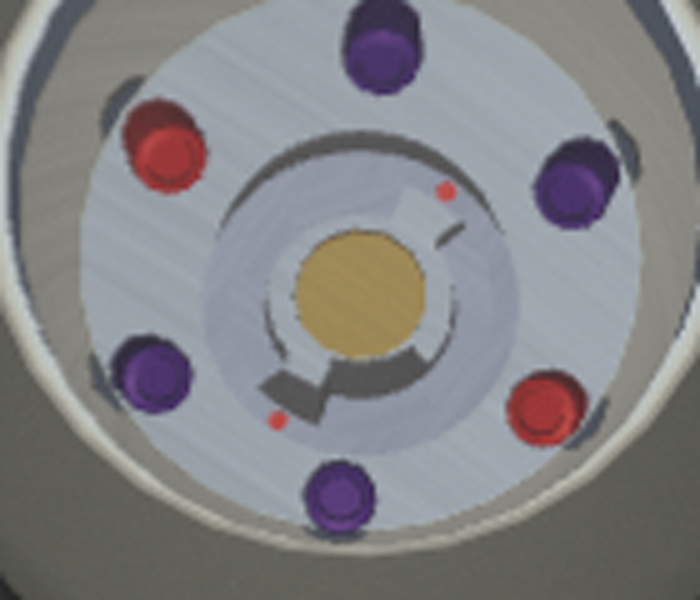

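The slots lie at crop (430,213) and (290,404), with red dots radially outside them at (446,192) and (278,421). The hub's x axis is therefore about -35.5°, equivalent to 144.5°, and its centre is near (0.630,-0.034). The dot radius of 28.5 mm fits the 62 mm ring. Now to the lid.

```bash
python3 -m inch '[{"dx":0.01,"dy":0.04,"dz":0.0,"wx":0,"wy":0,"wz":1,"jaw":1},{"dx":0.023,"dy":0.08,"dz":0.0,"wx":0,"wy":0,"wz":2.1,"jaw":1},{"dx":0.036,"dy":0.12,"dz":0.01,"wx":0,"wy":0,"wz":3.2,"jaw":1},{"dx":0.049,"dy":0.16,"dz":0.02,"wx":0,"wy":0,"wz":4.3,"jaw":1},{"dx":0.062,"dy":0.2,"dz":0.03,"wx":0,"wy":0,"wz":5.4,"jaw":1},{"dx":0.075,"dy":0.24,"dz":0.04,"wx":0,"wy":0,"wz":6.5,"jaw":1},{"dx":0.1,"dy":0.28,"dz":0.045,"wx":0,"wy":0,"wz":7.6,"jaw":1},{"dx":0.115,"dy":0.32,"dz":0.05,"wx":0,"wy":0,"wz":8.7,"jaw":1},{"dx":0.125,"dy":0.36,"dz":0.05,"wx":0,"wy":0,"wz":9.8,"jaw":1},{"dx":0.1345,"dy":0.395,"dz":0.05,"wx":0,"wy":0,"wz":10.33,"jaw":1}]'
python3 - <<'E'
from h import *
rel((.487,.3735,.2),118)
E
```

```text
time: 6.97
tcp_pos: [0.4888, 0.3496, 0.2001]
ee_rot: [3.14, 0.0, 2.053]
contact_force: [1.1, -0.0, 0.6]
width: 0.0879
finger_force: 0.0
rel d [0.022  0.0095 0.0001] w [ 0.012  0.001 -0.06 ] tcp [0.4888 0.3496 0.2001] rot [1.7993e+02 1.0000e-02 1.1764e+02] q6 0.08 t 6.97
```

```bash
cat > lid.py <<'E'
from h import *
def lid(fn,zd=.030,show=True):
    im,c=snap('wrist',fn); im=im[:,:,::-1].copy(); hsv=cv2.cvtColor(im,cv2.COLOR_BGR2HSV)
    red=cv2.inRange(hsv,(0,110,80),(8,255,255))|cv2.inRange(hsv,(172,110,80),(180,255,255))
    blue=cv2.inRange(hsv,(100,120,60),(130,255,255))
    out=[]
    for nm,m,z,lo in(('red',red,zd,6),('blue',blue,zd+.02,150)):
        n,l,s,ce=cv2.connectedComponentsWithStats(m)
        for i in range(1,n):
            if s[i,4]>=lo: print(nm,s[i].tolist(),ce[i].round(1),onz(c,[ce[i]],z)[0].round(4))
    return im,c
E
python3 - <<'E'
from lid import *
im,c=lid('w5.png')
E
```

```text
red [291, 130, 1, 8, 8] [291.  133.5] [0.4678 0.4129 0.03  ]
red [292, 200, 3, 7, 10] [292.9 202.4] [0.503  0.3513 0.03  ]
red [11, 272, 15, 3, 30] [ 18.7 273. ] [0.2597 0.128  0.03  ]
red [538, 272, 14, 3, 29] [544.  272.9] [0.8037 0.4132 0.03  ]
blue [328, 63, 17, 14, 192] [335.7  69.7] [0.476  0.4807 0.05  ]
blue [370, 129, 77, 88, 980] [407.7 168.7] [0.5824 0.4368 0.05  ]
blue [380, 141, 48, 61, 1066] [400.6 170.1] [0.5771 0.4324 0.05  ]
blue [269, 148, 47, 47, 1411] [291.9 169.2] [0.4835 0.384  0.05  ]
blue [405, 151, 31, 55, 329] [420.7 177.8] [0.5988 0.4354 0.05  ]
```

View pics/w5.png

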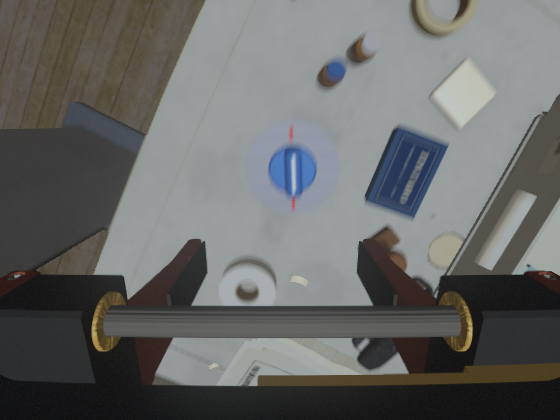

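The lid is centred at (292,169), with its red marks at (291,133) and (293,202). That gives a centre of (0.485,0.382) and an x axis at 119.7°, and the blue boss at its own height agrees. The vials at (333,72) and (366,46), the roll and the blue box are clear of the fingers.

```bash
python3 -c "
from h import *
rel((.485,.382,.057),119.7)"
```

```text
rel d [0.0222 0.0109 0.1428] w [ 0.015 -0.048 -0.299] tcp [0.4859 0.3565 0.1996] rot [179.91  -0.29 117.91] q6 0.09 t 7.02
```

Run:
```python
from lid import *
viewer.capture('wrist'); lid('w6.png')
rel((.485,.382,.057),119.7)
```

```text
red [289, 135, 3, 14, 38] [290.1 141.5] [0.4683 0.4093 0.03  ]
red [291, 206, 3, 11, 28] [291.8 211.5] [0.505  0.3462 0.03  ]
red [11, 272, 15, 3, 30] [ 18.7 273. ] [0.2607 0.1299 0.03  ]
red [538, 272, 14, 3, 29] [544.  272.9] [0.8003 0.4207 0.03  ]
blue [326, 70, 19, 20, 281] [335.2  79.3] [0.4766 0.4773 0.05  ]
blue [371, 135, 75, 91, 1245] [407.8 176.5] [0.584  0.4355 0.05  ]
blue [377, 147, 58, 69, 1583] [404.2 180.4] [0.5831 0.4306 0.05  ]
blue [268, 154, 47, 52, 1649] [291.1 177.4] [0.4845 0.3807 0.05  ]
rel d [0.0293 0.0116 0.1428] w [ 0.007 -0.003 -0.236] tcp [0.4886 0.3506 0.1998] rot [ 1.7996e+02 -2.0000e-02  1.1828e+02] q6 0.07 t 7.12
```

```bash
python3 -m inch '[{"dx":0.0252,"dy":0.011,"dz":0.03,"wx":0,"wy":0,"wz":-0.29,"jaw":1},{"dx":0.0252,"dy":0.011,"dz":0.06,"wx":0,"wy":0,"wz":-0.29,"jaw":1},{"dx":0.0252,"dy":0.011,"dz":0.095,"wx":0,"wy":0,"wz":-0.29,"jaw":1},{"dx":0.0252,"dy":0.011,"dz":0.125,"wx":0,"wy":0,"wz":-0.29,"jaw":1},{"dx":0.0252,"dy":0.011,"dz":0.14,"wx":0,"wy":0,"wz":-0.29,"jaw":0.5},{"dx":0.0252,"dy":0.011,"dz":0.1425,"wx":0,"wy":0,"wz":-0.29,"jaw":0},{"dx":0.0252,"dy":0.011,"dz":0.1425,"wx":0,"wy":0,"wz":-0.29,"jaw":-0.3},{"dx":0.0252,"dy":0.011,"dz":0.1425,"wx":0,"wy":0,"wz":-0.29,"jaw":-0.3},{"dx":0.0252,"dy":0.011,"dz":0.1425,"wx":0,"wy":0,"wz":-0.29,"jaw":-0.3},{"dx":0.0252,"dy":0.011,"dz":0.1425,"wx":0,"wy":0,"wz":-0.29,"jaw":-0.3}]'
python3 - <<'E'
from lid import *
lid('w7.png'); rel((.4864,.378,.057),120)
E
```

```text
time: 7.95
tcp_pos: [0.4892, 0.376, 0.0593]
ee_rot: [3.138, -0.0, 2.089]
contact_force: [0.5, 0.0, -0.1]
width: 0.0512
finger_force: 0.0
red [275, 175, 5, 24, 109] [276.9 187.4] [0.4684 0.4098 0.03  ]
red [11, 272, 15, 4, 29] [ 18.5 272.9] [0.3519 0.2797 0.03  ]
red [538, 272, 14, 3, 29] [544.  272.9] [0.6451 0.4467 0.03  ]
blue [345, 60, 38, 40, 1144] [363.7  79.7] [0.4765 0.478  0.05  ]
blue [407, 176, 128, 115, 2770] [474.  223.6] [0.5673 0.4486 0.05  ]
blue [421, 196, 96, 88, 3631] [468.6 239.4] [0.5705 0.4401 0.05  ]
blue [237, 207, 82, 99, 5147] [277.4 248.8] [0.4834 0.3845 0.05  ]
rel d [ 0.003  -0.0012  0.0019] w [ 0.031 -0.002 -0.046] tcp [0.4889 0.376  0.0589] rot [ 1.7981e+02 -1.0000e-02  1.1972e+02] q6 0.08 t 8.0
```

```bash
python3 -m inch '[{"dx":0.002,"dy":-0.001,"dz":0.001,"wx":0,"wy":0,"wz":0,"jaw":-0.3},{"dx":0.002,"dy":-0.001,"dz":0.001,"wx":0,"wy":0,"wz":0,"jaw":-1},{"dx":0.002,"dy":-0.001,"dz":0.001,"wx":0,"wy":0,"wz":0,"jaw":-1},{"dx":0.002,"dy":-0.001,"dz":0.001,"wx":0,"wy":0,"wz":0,"jaw":-1},{"dx":0.002,"dy":-0.001,"dz":0.001,"wx":0,"wy":0,"wz":0,"jaw":-1},{"dx":0.002,"dy":-0.001,"dz":0.001,"wx":0,"wy":0,"wz":0,"jaw":-1},{"dx":0.002,"dy":-0.001,"dz":0.001,"wx":0,"wy":0,"wz":0,"jaw":-1},{"dx":0.002,"dy":-0.001,"dz":0.001,"wx":0,"wy":0,"wz":0,"jaw":-1},{"dx":0.002,"dy":-0.001,"dz":0.001,"wx":0,"wy":0,"wz":0,"jaw":-1},{"dx":0.002,"dy":-0.001,"dz":0.001,"wx":0,"wy":0,"wz":0,"jaw":-1}]'
python3 - <<'E'
from lid import *
rel((.62,-.034,.25),144.5)
E
```

```text
time: 8.83
tcp_pos: [0.4861, 0.3769, 0.0558]
ee_rot: [-3.141, -0.0, 2.09]
contact_force: [0.8, 0.8, -0.7]
width: 0.0155
finger_force: 30.0
rel d [-0.4232 -0.0875 -0.1943] w [-1.000e-03 -1.000e-03 -4.128e+00] tcp [0.4861 0.3769 0.0558] rot [-1.7999e+02 -1.0000e-02  1.1973e+02] q6 0.09 t 8.83
```

```bash
python3 -m inch '[{"dx":0,"dy":0,"dz":-0.03,"wx":0,"wy":0,"wz":0,"jaw":-1},{"dx":0,"dy":0,"dz":-0.07,"wx":0,"wy":0,"wz":0,"jaw":-1},{"dx":-0.01,"dy":-0.002,"dz":-0.11,"wx":0,"wy":0,"wz":0,"jaw":-1},{"dx":-0.03,"dy":-0.007,"dz":-0.145,"wx":0,"wy":0,"wz":-0.5,"jaw":-1},{"dx":-0.06,"dy":-0.014,"dz":-0.17,"wx":0,"wy":0,"wz":-1,"jaw":-1},{"dx":-0.095,"dy":-0.023,"dz":-0.18,"wx":0,"wy":0,"wz":-1.5,"jaw":-1},{"dx":-0.13,"dy":-0.031,"dz":-0.19,"wx":0,"wy":0,"wz":-2,"jaw":-1},{"dx":-0.165,"dy":-0.04,"dz":-0.194,"wx":0,"wy":0,"wz":-2.5,"jaw":-1},{"dx":-0.2,"dy":-0.048,"dz":-0.194,"wx":0,"wy":0,"wz":-3,"jaw":-1},{"dx":-0.235,"dy":-0.057,"dz":-0.194,"wx":0,"wy":0,"wz":-3.5,"jaw":-1}]'; python3 -c "
from h import *
rel((.63,-.12,.25),144.5)"
```

```text
time: 9.67
tcp_pos: [0.5535, 0.1428, 0.2501]
ee_rot: [3.141, 0.001, 2.459]
contact_force: [0.9, 0.1, -1.5]
width: 0.0161
finger_force: 30.0
rel d [-2.251e-01 -1.557e-01  1.000e-04] w [ 0.004  0.006 -0.602] tcp [0.5535 0.1428 0.2501] rot [1.7998e+02 3.0000e-02 1.4089e+02] q6 -0.7 t 9.67
```

```bash
python3 -m inch '[{"dx":-0.034,"dy":-0.023,"dz":0,"wx":0,"wy":0,"wz":-0.2,"jaw":-1},{"dx":-0.068,"dy":-0.046,"dz":0,"wx":0,"wy":0,"wz":-0.4,"jaw":-1},{"dx":-0.102,"dy":-0.07,"dz":0,"wx":0,"wy":0,"wz":-0.6,"jaw":-1},{"dx":-0.136,"dy":-0.094,"dz":0,"wx":0,"wy":0,"wz":-0.6,"jaw":-1},{"dx":-0.17,"dy":-0.117,"dz":0,"wx":0,"wy":0,"wz":-0.6,"jaw":-1},{"dx":-0.2,"dy":-0.138,"dz":0,"wx":0,"wy":0,"wz":-0.6,"jaw":-1},{"dx":-0.22,"dy":-0.152,"dz":0,"wx":0,"wy":0,"wz":-0.6,"jaw":-1},{"dx":-0.225,"dy":-0.156,"dz":0,"wx":0,"wy":0,"wz":-0.6,"jaw":-1},{"dx":-0.225,"dy":-0.156,"dz":0,"wx":0,"wy":0,"wz":-0.6,"jaw":-1},{"dx":-0.225,"dy":-0.156,"dz":0,"wx":0,"wy":0,"wz":-0.6,"jaw":-1}]'
python3 - <<'E'
from lid import *
viewer.capture('wrist'); viewer.capture('wrist')
im,c=lid('w8.png',.108)
hsv=cv2.cvtColor(im,cv2.COLOR_BGR2HSV); m=cv2.inRange(hsv,(15,100,80),(28,255,255)); n,l,s,ce=cv2.connectedComponentsWithStats(m)
for i in range(1,n):
    if s[i,4]>100: print('brass',s[i],ce[i],onz(c,[ce[i]],.1)[0].round(4))
rel((.63,-.034,.25),144.5)
E
```

```text
time: 10.5
tcp_pos: [0.6285, -0.1183, 0.2493]
ee_rot: [3.142, -0.001, 2.519]
contact_force: [-0.4, -0.7, -1.2]
width: 0.0158
finger_force: 30.0
red [274, 15, 13, 15, 100] [280.4  21.7] [ 0.5006 -0.0252  0.108 ]
red [355, 122, 3, 3, 9] [356. 123.] [ 0.607  -0.0175  0.108 ]
red [391, 145, 16, 16, 191] [398.2 152.9] [6.524e-01 4.000e-04 1.080e-01]
red [292, 146, 18, 16, 225] [300.5 153.1] [ 0.6001 -0.0736  0.108 ]
red [280, 181, 4, 24, 96] [281.5 192.5] [ 0.6201 -0.1094  0.108 ]
red [351, 184, 4, 3, 9] [352.3 185.1] [ 0.6534 -0.0505  0.108 ]
red [78, 208, 16, 15, 138] [ 84.9 215.6] [ 0.5258 -0.2813  0.108 ]
red [11, 272, 15, 4, 32] [ 18.3 273. ] [ 0.5282 -0.3879  0.108 ]
red [538, 272, 15, 3, 31] [544.5 273. ] [0.8534 0.0676 0.108 ]
blue [241, 212, 83, 94, 3594] [281.7 249.8] [ 0.6613 -0.1386  0.128 ]
brass [339 141  26  27 558] [351.52508961 153.78136201] [ 0.6296 -0.0344  0.1   ]
brass [242 294  10  60 342] [245.27777778 324.26900585] [ 0.7207 -0.2312  0.1   ]
brass [313 295   9  59 309] [318.12621359 325.12621359] [ 0.7691 -0.1654  0.1   ]
brass [  97  367  338   19 4126] [285.31313621 377.81386331] [ 0.8081 -0.2382  0.1   ]
rel d [0.0471 0.0684 0.0001] w [ 0.004  0.001 -0.01 ] tcp [ 0.6286 -0.117   0.2501] rot [179.98   0.   144.44] q6 -1.19 t 10.65
```

View pics/w8.png

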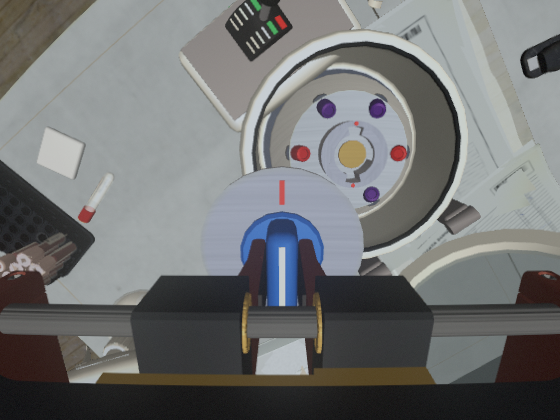

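The hub is in clear view: dots at (356,123) and (352,185), brass at (351.5,154). That again gives a centre of (0.630,-0.034) at 144.6°. The held lid's red mark is at (281.5,192.5) and its near edge at about row 167. Now to check how the lid sits in the grip.

Run:
```python
from h import *
st=robot.sense(); c=cam('wrist',st); M=R.from_euler('xyz',st["ee_rot"])
for nm,uv,z in(('mark',[(281.5,192.5),(281.5,181),(281.5,204.5)],-.0258),('edge',[(282,167.5)],-.0258),('knobtop',[(282,300),(282,249)],.008)):
    print(nm,M.inv().apply(onz(c,uv,st["tcp_pos"][2]+z)-st["tcp_pos"]).round(4).tolist())
# compare same mark on desk, w6 (radii of mark ends and disc edge)
im=cv2.imread('pics/w8.png')[:,:,::-1]; print(im[160:174,300].tolist(), im[160:174,265].tolist())
```

```text
mark [[0.0368, 0.0014, 0.0258], [0.0434, 0.0014, 0.0258], [0.0298, 0.0015, 0.0258]]
edge [[0.0509, 0.0017, 0.0258]]
knobtop [[-0.0107, 0.0018, -0.008], [0.0168, 0.0017, -0.008]]
[[152, 57, 60], [149, 136, 143], [162, 168, 176], [161, 169, 177], [161, 168, 176], [161, 169, 177], [161, 168, 177], [164, 171, 180], [123, 126, 131], [141, 145, 152], [156, 161, 170], [155, 161, 171], [155, 161, 171], [154, 160, 172]] [[104, 110, 119], [113, 120, 129], [125, 131, 140], [127, 132, 141], [141, 147, 155], [159, 166, 172], [162, 168, 174], [195, 202, 206], [127, 129, 131], [152, 157, 163], [156, 163, 170], [155, 161, 170], [155, 161, 171], [155, 161, 172]]
```

The lid appears at (+0.6,+1.5) mm in the tool frame. The gripped knob must be at y=0, so that is camera bias, and the target TCP becomes (0.6298,-0.0355). I'll move above the hub.

```bash
python3 -m inch '[{"dx":0.015,"dy":0.02,"dz":0,"wx":0,"wy":0,"wz":0,"jaw":-1},{"dx":0.03,"dy":0.045,"dz":0,"wx":0,"wy":0,"wz":0,"jaw":-1},{"dx":0.042,"dy":0.06,"dz":0,"wx":0,"wy":0,"wz":0,"jaw":-1},{"dx":0.0465,"dy":0.067,"dz":0,"wx":0,"wy":0,"wz":0,"jaw":-1},{"dx":0.0465,"dy":0.067,"dz":0.02,"wx":0,"wy":0,"wz":0,"jaw":-1},{"dx":0.0465,"dy":0.067,"dz":0.04,"wx":0,"wy":0,"wz":0,"jaw":-1},{"dx":0.0465,"dy":0.067,"dz":0.06,"wx":0,"wy":0,"wz":0,"jaw":-1},{"dx":0.0465,"dy":0.067,"dz":0.074,"wx":0,"wy":0,"wz":0,"jaw":-1},{"dx":0.0465,"dy":0.067,"dz":0.074,"wx":0,"wy":0,"wz":0,"jaw":-1},{"dx":0.0465,"dy":0.067,"dz":0.074,"wx":0,"wy":0,"wz":0,"jaw":-1}]'
python3 - <<'E'
from h import *
for i in range(8):
    s=robot.sense(); print(np.round(s["tcp_pos"],4),np.degrees(s["ee_rot"]).round(2)); viewer.capture('wrist')
print(np.round(robot.sense()["contact_force"],1))
rel((.6298,-.0355,.1665),144.6)
E
```

```text
time: 11.48
tcp_pos: [0.6295, -0.037, 0.1753]
ee_rot: [-3.141, -0.001, 2.519]
contact_force: [-0.5, 0.7, -2.0]
width: 0.016
finger_force: 30.0
[ 0.6295 -0.037   0.1753] [-1.7995e+02 -8.0000e-02  1.4435e+02]
[ 0.6301 -0.0371  0.1768] [1.7998e+02 5.0000e-02 1.4434e+02]
[ 0.6304 -0.0372  0.1776] [1.7994e+02 1.2000e-01 1.4433e+02]
[ 0.6306 -0.0373  0.1779] [1.7992e+02 1.5000e-01 1.4433e+02]
[ 0.6306 -0.0373  0.1779] [1.7992e+02 1.5000e-01 1.4433e+02]
[ 0.6305 -0.0373  0.1777] [1.7992e+02 1.4000e-01 1.4433e+02]
[ 0.6304 -0.0373  0.1773] [1.7994e+02 1.2000e-01 1.4432e+02]
[ 0.6303 -0.0372  0.177 ] [1.7995e+02 9.0000e-02 1.4432e+02]
[ 0.1  0.1 -1.7]
rel d [0.0013 0.0012 0.0101] w [ 0.006  0.011 -0.046] tcp [ 0.6302 -0.0372  0.1767] rot [1.7996e+02 6.0000e-02 1.4432e+02] q6 -1.06 t 11.88
```

```bash
python3 -m inch '[{"dx":0.0013,"dy":0.0012,"dz":0,"wx":0,"wy":0,"wz":-0.05,"jaw":-1},{"dx":0.0013,"dy":0.0012,"dz":0.003,"wx":0,"wy":0,"wz":-0.05,"jaw":-1},{"dx":0.0013,"dy":0.0012,"dz":0.006,"wx":0,"wy":0,"wz":-0.05,"jaw":-1},{"dx":0.0013,"dy":0.0012,"dz":0.008,"wx":0,"wy":0,"wz":-0.05,"jaw":-1},{"dx":0.0013,"dy":0.0012,"dz":0.010,"wx":0,"wy":0,"wz":-0.05,"jaw":-1},{"dx":0.0013,"dy":0.0012,"dz":0.012,"wx":0,"wy":0,"wz":-0.05,"jaw":-1},{"dx":0.0013,"dy":0.0012,"dz":0.014,"wx":0,"wy":0,"wz":-0.05,"jaw":-1},{"dx":0.0013,"dy":0.0012,"dz":0.016,"wx":0,"wy":0,"wz":-0.05,"jaw":-1},{"dx":0.0013,"dy":0.0012,"dz":0.018,"wx":0,"wy":0,"wz":-0.05,"jaw":-1},{"dx":0.0013,"dy":0.0012,"dz":0.018,"wx":0,"wy":0,"wz":-0.05,"jaw":-1}]'
python3 - <<'E'
from h import *
for i in range(4):
    s=robot.sense(); print(np.round(s["tcp_pos"],4),np.degrees(s["ee_rot"]).round(2),np.round(s["contact_force"],1),np.round(s["ft_torque"],2)); viewer.capture('wrist')
E
```

```text
time: 12.72
tcp_pos: [0.6294, -0.0354, 0.1572]
ee_rot: [-3.141, -0.001, 2.524]
contact_force: [0.8, 0.4, -1.7]
width: 0.0159
finger_force: 30.0
[ 0.6294 -0.0354  0.1572] [-1.7998e+02 -4.0000e-02  1.4463e+02] [ 0.8  0.4 -1.7] [ 0.01  0.05 -0.  ]
[ 0.6294 -0.0354  0.1575] [-1.7999e+02 -2.0000e-02  1.4463e+02] [-0.2  0.1 -1.8] [-0.03  0.01  0.02]
[ 0.6295 -0.0354  0.1577] [-1.8000e+02 -1.0000e-02  1.4463e+02] [-0.4  1.2 -1.4] [ 0.01 -0.01 -0.01]
[ 0.6296 -0.0354  0.1579] [1.8000e+02 1.0000e-02 1.4463e+02] [-0.   0.2 -1.7] [-0.   -0.01  0.04]
```

No contact force with the plug 6 mm and the pins about 3.5 mm below the face, so it is in the slots. Press down.

```bash
python3 -m inch '[{"dx":0,"dy":0,"dz":0.002,"wx":0,"wy":0,"wz":0,"jaw":-1},{"dx":0,"dy":0,"dz":0.004,"wx":0,"wy":0,"wz":0,"jaw":-1},{"dx":0,"dy":0,"dz":0.006,"wx":0,"wy":0,"wz":0,"jaw":-1},{"dx":0,"dy":0,"dz":0.008,"wx":0,"wy":0,"wz":0,"jaw":-1},{"dx":0,"dy":0,"dz":0.010,"wx":0,"wy":0,"wz":0,"jaw":-1},{"dx":0,"dy":0,"dz":0.012,"wx":0,"wy":0,"wz":0,"jaw":-1},{"dx":0,"dy":0,"dz":0.0135,"wx":0,"wy":0,"wz":0,"jaw":-1},{"dx":0,"dy":0,"dz":0.015,"wx":0,"wy":0,"wz":0,"jaw":-1},{"dx":0,"dy":0,"dz":0.015,"wx":0,"wy":0,"wz":0,"jaw":-1},{"dx":0,"dy":0,"dz":0.015,"wx":0,"wy":0,"wz":0,"jaw":-1}]'
python3 - <<'E'
from h import *
for i in range(4):
    s=robot.sense(); print(np.round(s["tcp_pos"],4),np.degrees(s["ee_rot"]).round(2),np.round(s["contact_force"],1),np.round(s["ft_torque"],2)); viewer.capture('wrist')
E
```

```text
time: 13.75
tcp_pos: [0.6299, -0.0354, 0.1457]
ee_rot: [3.14, 0.003, 2.524]
contact_force: [-3.0, 0.8, 11.7]
width: 0.016
finger_force: 30.0
[ 0.6299 -0.0354  0.1457] [1.7992e+02 1.4000e-01 1.4463e+02] [-3.   0.8 11.7] [ 0.09  0.79 -0.02]
[ 0.6299 -0.0354  0.1457] [1.7993e+02 1.5000e-01 1.4463e+02] [-2.7  1.2 10.2] [0.08 0.76 0.02]
[ 0.6299 -0.0354  0.1457] [1.7992e+02 1.5000e-01 1.4463e+02] [-4.2 -0.3 10.9] [0.09 0.85 0.03]
[ 0.6299 -0.0354  0.1457] [1.7992e+02 1.5000e-01 1.4463e+02] [-4.4 -0.2  9.5] [ 0.03  0.84 -0.08]
```

```bash
python3 -m inch '[{"dx":0,"dy":0,"dz":0.001,"wx":0,"wy":0,"wz":0,"jaw":-1},{"dx":0,"dy":0,"dz":0.002,"wx":0,"wy":0,"wz":0,"jaw":-1},{"dx":0,"dy":0,"dz":0.003,"wx":0,"wy":0,"wz":0,"jaw":-1},{"dx":0,"dy":0,"dz":0.004,"wx":0,"wy":0,"wz":0,"jaw":-1},{"dx":0,"dy":0,"dz":0.005,"wx":0,"wy":0,"wz":0,"jaw":-1},{"dx":0,"dy":0,"dz":0.006,"wx":0,"wy":0,"wz":0,"jaw":-1},{"dx":0,"dy":0,"dz":0.006,"wx":0,"wy":0,"wz":0,"jaw":-1},{"dx":0,"dy":0,"dz":0.006,"wx":0,"wy":0,"wz":0,"jaw":-1},{"dx":0,"dy":0,"dz":0.006,"wx":0,"wy":0,"wz":0,"jaw":-1},{"dx":0,"dy":0,"dz":0.006,"wx":0,"wy":0,"wz":0,"jaw":-1}]'
python3 - <<'E'
from h import *
for i in range(4):
    s=robot.sense(); print(np.round(s["tcp_pos"],4),np.degrees(s["ee_rot"]).round(2),np.round(s["contact_force"],1),np.round(s["ft_torque"],2)); viewer.capture('wrist')
E
```

```text
time: 14.78
tcp_pos: [0.6299, -0.0355, 0.1427]
ee_rot: [3.139, 0.004, 2.524]
contact_force: [-8.2, 1.1, 20.4]
width: 0.0156
finger_force: 30.0
[ 0.6299 -0.0355  0.1427] [179.87   0.25 144.63] [-8.2  1.1 20.4] [0.11 1.9  0.03]
[ 0.6299 -0.0355  0.1427] [179.87   0.25 144.63] [-9.2  0.5 21. ] [ 0.11  1.85 -0.03]
[ 0.6299 -0.0355  0.1427] [179.87   0.26 144.63] [-8.7 -0.  20.7] [0.09 1.91 0.03]
[ 0.6299 -0.0355  0.1427] [179.87   0.26 144.63] [-8.6  0.4 20. ] [0.11 1.9  0.  ]
```

The lid is home (z 0.1427 against 0.1428 expected, and the push exceeds the spring's 15 N). Now turn clockwise while holding the push.

```bash
python3 -m inch '[{"dx":0,"dy":0,"dz":0,"wx":0,"wy":0,"wz":0.5,"jaw":-1},{"dx":0,"dy":0,"dz":0,"wx":0,"wy":0,"wz":1.2,"jaw":-1},{"dx":0,"dy":0,"dz":0,"wx":0,"wy":0,"wz":2,"jaw":-1},{"dx":0,"dy":0,"dz":0,"wx":0,"wy":0,"wz":2.8,"jaw":-1},{"dx":0,"dy":0,"dz":0,"wx":0,"wy":0,"wz":3.6,"jaw":-1},{"dx":0,"dy":0,"dz":0,"wx":0,"wy":0,"wz":4.4,"jaw":-1},{"dx":0,"dy":0,"dz":0,"wx":0,"wy":0,"wz":5.2,"jaw":-1},{"dx":0,"dy":0,"dz":0,"wx":0,"wy":0,"wz":6,"jaw":-1},{"dx":0,"dy":0,"dz":0,"wx":0,"wy":0,"wz":6.8,"jaw":-1},{"dx":0,"dy":0,"dz":0,"wx":0,"wy":0,"wz":7.5,"jaw":-1}]'
python3 - <<'E'
from h import *
for i in range(3):
    s=robot.sense(); print(np.round(s["tcp_pos"],4),np.degrees(s["ee_rot"]).round(2),np.round(s["contact_force"],1),np.round(s["ft_torque"],2)); viewer.capture('wrist')
E
```

```text
time: 15.82
tcp_pos: [0.6311, -0.0365, 0.1428]
ee_rot: [3.134, 0.004, 1.734]
contact_force: [-4.2, -2.3, 19.5]
width: 0.0162
finger_force: 30.0
[ 0.6311 -0.0365  0.1428] [179.58   0.21  99.37] [-4.2 -2.3 19.5] [-0.45  0.99  0.19]
[ 0.6311 -0.0365  0.1428] [179.57   0.21  99.12] [-3.3 -0.9 18. ] [-0.4   1.07  0.06]
[ 0.6311 -0.0364  0.1428] [179.57   0.21  99.45] [-2.6 -1.9 18.5] [-0.42  1.07 -0.14]
```

```bash
python3 -m inch '[{"dx":0,"dy":0,"dz":0.0005,"wx":0,"wy":0,"wz":0.5,"jaw":-1},{"dx":0,"dy":0,"dz":0.001,"wx":0,"wy":0,"wz":1.3,"jaw":-1},{"dx":0,"dy":0,"dz":0.001,"wx":0,"wy":0,"wz":2.2,"jaw":-1},{"dx":0,"dy":0,"dz":0.001,"wx":0,"wy":0,"wz":3.1,"jaw":-1},{"dx":0,"dy":0,"dz":0.001,"wx":0,"wy":0,"wz":4,"jaw":-1},{"dx":0,"dy":0,"dz":0.001,"wx":0,"wy":0,"wz":4.9,"jaw":-1},{"dx":0,"dy":0,"dz":0.001,"wx":0,"wy":0,"wz":5.8,"jaw":-1},{"dx":0,"dy":0,"dz":0.001,"wx":0,"wy":0,"wz":6.6,"jaw":-1},{"dx":0,"dy":0,"dz":0.001,"wx":0,"wy":0,"wz":7.2,"jaw":-1},{"dx":0,"dy":0,"dz":0.001,"wx":0,"wy":0,"wz":7.6,"jaw":-1}]'
python3 - <<'E'
from lid import *
for i in range(4):
    s=robot.sense(); print(np.round(s["tcp_pos"],4),np.degrees(s["ee_rot"]).round(2),np.round(s["contact_force"],1),np.round(s["ft_torque"],2),round(s["width"],4)); viewer.capture('wrist')
im,c=lid('w9.png',.117)
snap('side','s9.png'); snap('top','t9.png')
E
```

```text
time: 16.8
tcp_pos: [0.6308, -0.036, 0.1427]
ee_rot: [3.134, -0.003, 0.94]
contact_force: [-7.5, -0.8, 22.4]
width: 0.0155
finger_force: 30.1
[ 0.6308 -0.036   0.1427] [179.58  -0.18  53.84] [-7.5 -0.8 22.4] [-0.09  1.59  0.26] 0.0155
[ 0.6308 -0.036   0.1427] [179.58  -0.18  53.74] [-6.  -1.8 22.3] [-0.05  1.61  0.17] 0.0158
[ 0.6308 -0.036   0.1427] [179.58  -0.18  53.94] [-6.9 -1.5 22.1] [-0.04  1.6   0.03] 0.0162
[ 0.6308 -0.036   0.1427] [179.58  -0.18  53.99] [-5.1 -0.7 22.9] [-0.08  1.67 -0.02] 0.0161
red [267, 150, 23, 18, 334] [277.9 159.2] [0.6627 0.0112 0.117 ]
red [279, 181, 5, 24, 119] [281.  192.4] [ 0.6532 -0.0048  0.117 ]
red [19, 272, 6, 3, 14] [ 21.8 272.7] [0.4924 0.0492 0.117 ]
red [538, 272, 16, 4, 36] [544.7 273. ] [ 0.7577 -0.145   0.117 ]
blue [241, 212, 82, 94, 3579] [281.5 250. ] [ 0.6377 -0.0264  0.137 ]
```

View pics/w9.png

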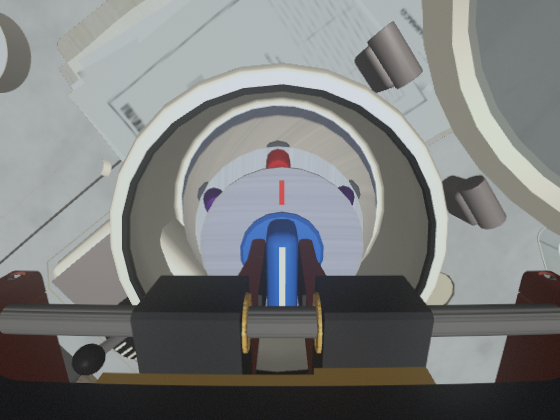

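The lid's red mark stays on the tool axis at (281,192). The red tube cap is still near its old bearing at (278,159), so the rotor did not turn with the lid. The lid turned 90.7° and stays pressed home at z 0.1427 with about 22 N. Lever ball at (88,358) was not touched again.

```bash
python3 -c "
from h import *
print(robot.job_done())"
```

```text
the job is handed in; nothing more can be done
None
```

The job is handed in (no verdict came back): the speed lever is on the green zero line (measured about -0.24 rad), and the lid is in its slots, turned 90.7° clockwise and held fully down with the knob still gripped.

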